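# Lay out a stacked set of change parts on their pads

### The arm

A 6-joint arm with a two-finger parallel gripper is mounted at the origin on a cart in front of the work surface, level with it; the furniture and walls round the work are solid. World frame = base frame: x ahead of the robot, y to its left, z up, the work surface at z = 0. Lengths are in m, angles in degrees, forces in N, time in s.
With the tool pointing down it reaches from about 0.4 to 0.825 m from the base axis. Payload 7 kg.
Tool frame: the origin (TCP) lies on the centre line of the jaws, within the pads' length; the fingertips stand 11 mm ahead of it and the grasp point (between the pads) lies 8 mm behind it; z points along the fingers, y is the line along which they close (so a half turn about z gives the same grasp; the last joint's range is limited). The gripper opens to 88 mm and grips with 3 to 60 N. Pads are 19 mm wide; open, the fingers measure 130 mm over their backs; the gripper's body (78 mm by 193 mm) begins 47 mm behind the grasp point.
Start: joints at [-53.738, 20.546, 0.682, 0, -70.136, -16.507], TCP at [0.228, -0.635, 0.238] pointing down, gripper open.
Joint ranges: [-176.03, 176.03], [-82.01, 121.73], [-58.28, 71.71], [-173.87, 95.51], [-174.79, -0.11], [-173.66, 173.66]. Speed limits (degrees/s): [136.94, 136.94, 172.46, 180, 180, 180].

### API

Orientations are given as [roll, pitch, yaw] about the fixed x, y, z axes, in that order (R = Rz(yaw) Ry(pitch) Rx(roll)).
In Python, from plant import r, capture, camera_model, job gives the robot as it stands.
- The arm moves only by the tool drive_tool, never from a script. Its argument "increments" is a list that holds one entry, the list of rows, each a list of 5 numbers: the gripper's target within -1 to 1 (fully open at 1, half-way at 0, shut at -1), then the shift along the tool's x, y, z scaled (see below), then the turn about the tool's z scaled (see below). In form: [[[gripper, tx, ty, tz, roll], ...]]. A call has 1 to 5 rows; each row is the pose to reach, as a shift and turn from the pose commanded when the call began, along the tool's axes at that moment, turning the shorter way round; what a row does not reach only later rows make up. The controller multiplies each number of a shift by 120 mm and each number of a turn by 360 degrees. A row lasts 1/8 s, in which the tool goes at most 62.5 mm and 10.7 degrees, less where a joint would pass 70% of its speed; a pose out of reach is approached as far as the arm can. A call with a number of a shift or a turn outside -1 to 1 is refused whole. A call with a gripper value outside its range is refused whole. The fingers move at their own pace and stop on an object; "squeeze" is the grip in N (left out, the last holds). Time passes only in rows, so rows that repeat a pose let the fingers close. It gives the time, the measured TCP pose, the force, the opening and the grip force at its end, in the units of the state.
- r.get_state(): the state, without advancing time (a new reading comes with each control period).
- capture(name): name is "scene" or "top" or "wrist"; returns the picture (420x560x3 uint8, red, green, blue); there is no depth.
- camera_model(name): a dict with "camera_matrix" (3x3 intrinsics, pixels), "rvec" (rotation vector, rad) and "tvec" (3), from world to camera coordinates, as OpenCV has them. Camera axes: x right, y down, z forward; pixel columns grow to the right and rows downward; lengths in m; the calibration is good to about 2 mm. The wrist camera is an equidistant fisheye: a pixel r from the principal point sees the ray r / f radians off the axis. A picture is of the moment at which its call begins: read the wrist's pose just before it. camera_model takes no time and is no camera call; for the wrist camera it gives the pose at the moment of the call.
- job.close_job(): hands the job in; it is judged then, once.
The state is a dict: "time_s": time; "joints": joint angles; "qd": joint speeds; "joint_torque": joint torques, N m; "tcp_pos": TCP position; "eef_rot": TCP orientation; "contact_force": force on the tool from outside, world axes, zero at the start; "moment": the same for the moment, N m; "gripper_width": finger opening in m; "gripper_force": force on a finger pad.
Only numpy, scipy, OpenCV 4.12 (cv2) and the standard library are available. Lean on these libraries where they do the work, as an engineer would, in place of code of your own. Each camera call takes 0.05 s, during which the arm holds its last target. There are 200 camera calls.

### The job

Take the stack of change parts apart from the top down, one part at a time, and set each on the rubber pad that shows its outline in its colour: first the brass nozzle on yellow, then the red chuck on red, the white V-block on white and last the blue plate on blue. Each part stands upright in the middle of its pad, covering the outline, with the V-block and the plate lying along their outlines (either way round). Set the parts down, do not drop them, and leave everything in its place at the end.

Things in the scene. Friction and masses are not known exactly. Their poses are not given: they have to be found in the camera images.
- nozzle_center (a point): Brass filling nozzle, topmost thing of the stack, standing on the red chuck: round foot 28 mm across and 5 mm high, above it a round body 20 mm across up to 26 mm, then a spout 13 mm across; 36 mm tall. The point is on its axis, 18 mm above its underside; z up.
- chuck_center (a point): Red round capping chuck, 43 mm across, 31 mm tall, second from the top of the stack, standing on the white V-block. Its top narrows inwards a little. The point is on its axis, 15.5 mm above its underside; z up.
- v_block_center (a point): White V-block, 52 mm (own x) by 90 mm (own y), 30 mm tall, third from the top of the stack, lying on the blue plate with its long side along the plate's. The point is its centre, 15 mm above its underside; z up.
- plate_center (a point): Blue flat plate, 60 mm (own x) by 120 mm (own y), 16 mm thick, with a small hole near each end: the bottom of the stack, lying on the bench. It stands only 4 mm out beside the V-block's long sides and 15 mm beyond its ends. The point is its centre, 8 mm above its underside; z up.
- nozzle_pad_top (a point): Fixed dark rubber pad lying flat on the bench, 60 x 60 mm and 3 mm thick, with a small yellow disc 34 mm across in its middle, level with its top. The point is the centre of the pad's top face (3 mm above the bench); z up. Place of the brass nozzle. The stack and the four pads change places among themselves from start to start.
- chuck_pad_top (a point): Fixed dark rubber pad lying flat on the bench, 72 x 72 mm and 3 mm thick, with a red disc 48 mm across in its middle, level with its top. The point is the centre of the pad's top face (3 mm above the bench); z up. Place of the red chuck. Nothing else stands within 70 mm of any pad's or the stack's centre.
- v_block_pad_top (a point): Fixed dark rubber pad lying flat on the bench, 80 (own x) x 118 (own y) mm and 3 mm thick, with a white rectangle 54 x 92 mm in its middle, level with its top. The point is the centre of the pad's top face (3 mm above the bench); z up, y along the long side. Place of the white V-block.
- plate_pad_top (a point): Fixed dark rubber pad lying flat on the bench, 86 (own x) x 144 (own y) mm and 3 mm thick, with a blue rectangle 62 x 122 mm in its middle, level with its top. The point is the centre of the pad's top face (3 mm above the bench); z up, y along the long side. Place of the blue plate.
There are look-alikes about, which are no part of the job. Of the things shaped like the part that bears nozzle_center, the brass one is meant.

How it is judged (in metres and radians):
On the way, in this order (a step that is already met when the one before it is completed fails the run):
1. the brass nozzle stands released in the middle of its own pad (horizontal distance between nozzle_center and nozzle_pad_top below 0.015 m and z of nozzle_center in the frame of nozzle_pad_top between 0.015 and 0.021 m and not (angle between nozzle_center's own z axis and vertical above 0.1 rad) and linear speed of nozzle below 0.02 m/s and angular speed of nozzle below 0.2 rad/s and contact force between the fingers and nozzle below 0.05 N), for 0.2 s.
2. the red chuck stands released in the middle of its own pad (horizontal distance between chuck_center and chuck_pad_top below 0.015 m and z of chuck_center in the frame of chuck_pad_top between 0.0125 and 0.0185 m and not (angle between chuck_center's own z axis and vertical above 0.1 rad) and linear speed of chuck below 0.02 m/s and angular speed of chuck below 0.2 rad/s and contact force between the fingers and chuck below 0.05 N), for 0.2 s.
3. the white V-block stands released in the middle of its own pad (horizontal distance between v_block_center and v_block_pad_top below 0.015 m and z of v_block_center in the frame of v_block_pad_top between 0.012 and 0.018 m and not (angle between v_block_center's own z axis and vertical above 0.1 rad) and linear speed of v_block below 0.02 m/s and angular speed of v_block below 0.2 rad/s and contact force between the fingers and v_block below 0.05 N and angle between the y axis of v_block_center and the y axis of v_block_pad_top, either way round below 0.2 rad), for 0.2 s.
4. the blue plate stands released in the middle of its own pad (horizontal distance between plate_center and plate_pad_top below 0.015 m and z of plate_center in the frame of plate_pad_top between 0.005 and 0.011 m and not (angle between plate_center's own z axis and vertical above 0.1 rad) and linear speed of plate below 0.02 m/s and angular speed of plate below 0.2 rad/s and contact force between the fingers and plate below 0.05 N and angle between the y axis of plate_center and the y axis of plate_pad_top, either way round below 0.2 rad), for 0.2 s.
At the end, for the whole second after the job is handed in: All four parts rest released on their own pads: each centre within 15 mm (horizontally) of its pad's centre, at resting height within 3 mm, upright within 0.1 rad, at rest; the V-block and the plate aligned with their pads' long sides within 0.2 rad, either way round (all of step 1 and all of step 2 and all of step 3 and all of step 4); the robot touches nothing.
It fails at once if the brass nozzle falls or is dropped from more than about 2 cm (faster than 0.6 m/s out of the fingers) (linear speed of nozzle above 0.6 m/s and contact force between the fingers and nozzle below 0.05 N).
It fails at once if the red chuck falls or is dropped from more than about 2 cm (faster than 0.6 m/s out of the fingers) (linear speed of chuck above 0.6 m/s and contact force between the fingers and chuck below 0.05 N).
It fails at once if the white V-block falls or is dropped from more than about 2 cm (faster than 0.6 m/s out of the fingers) (linear speed of v_block above 0.6 m/s and contact force between the fingers and v_block below 0.05 N).
It fails at once if the blue plate falls or is dropped from more than about 2 cm (faster than 0.6 m/s out of the fingers) (linear speed of plate above 0.6 m/s and contact force between the fingers and plate below 0.05 N).
It also fails if it takes over 133 s, if anything falls off the work surface, if the arm or the gripper's body presses on something with over 40 N, if the wrist force passes 120 N, or if a joint passes its speed limit or range.

## Working session

There is one attempt and no reset: what is moved stays moved. The work goes in short steps, Python scripts to look and compute and a tool call to move; the robot and the scene stay as the last step left them, time stands still between calls to the robot, and variables do not carry over. Pictures are saved under pics/ and viewed, at most 14 in all, crops included, and the job is handed in when it is done.

Besides the shell and the picture viewer there is one more tool, called after "Request:" as name(argument=value, ...), one argument or row to a line, values as JSON. drive_tool: Moves the arm, as the interface text tells. Its arguments: {"type":"object","properties":{"increments":{"type":"array"},"squeeze":{"type":"number"}},"required":["increments"]}

```bash
ls; mkdir -p pics; python3 - <<'E'
from plant import r,capture,camera_model,job
import cv2
s=r.get_state();print(s)
for n in ("scene","top"):
    im=capture(n);cv2.imwrite(f"pics/{n}0.png",im[:,:,::-1]);m=camera_model(n);print(n,m)
E
```

```text
pics
{'time_s': 0.0, 'joints': array([-5.37374897e+01,  2.05915729e+01,  6.34415006e-01, -2.06025157e-02,
       -7.01329645e+01, -1.65059175e+01]), 'qd': array([ 0.04136886,  0.09927681,  0.0442277 ,  0.0284646 ,  0.00380152,
       -0.00738885]), 'joint_torque': array([-5.69922977e-04, -5.82708621e+01,  2.93047339e+01,  6.99706480e+00,
        6.75002040e-03, -1.70778249e-04]), 'tcp_pos': array([ 0.22798873, -0.63485338,  0.23662444]), 'eef_rot': array([ 1.79908088e+02, -7.03814167e-03, -1.60250418e+02]), 'contact_force': array([0.20642252, 0.26396758, 0.19496702]), 'moment': array([ 0.03123173,  0.04008952, -0.01562825]), 'gripper_force': 0.0, 'gripper_width': 0.0873801729902084}
scene {'camera_matrix': array([[543.30359332,   0.        , 275.21805722],
       [  0.        , 543.30359332, 205.94666511],
       [  0.        ,   0.        ,   1.        ]]), 'rvec': array([ 0.87517041, -2.17374069,  1.39558828]), 'tvec': array([0.38669035, 0.21002068, 0.83816848])}
top {'camera_matrix': array([[503.16366196,   0.        , 282.07853869],
       [  0.        , 503.16366196, 218.23194286],
       [  0.        ,   0.        ,   1.        ]]), 'rvec': array([ 2.19245631, -2.14288438,  0.13538093]), 'tvec': array([-0.00590229,  0.51100094,  1.08557202])}
```

View pics/scene0.png

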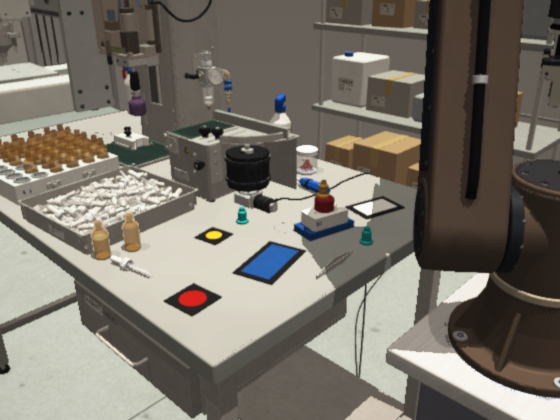

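View pics/top0.png

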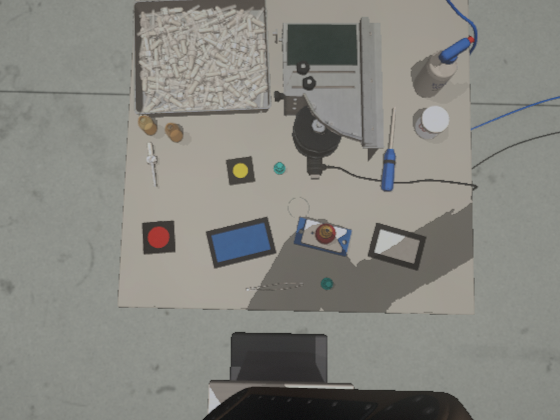

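The brass nozzle tops the stack: top view (325,231), scene (323,190). Its look-alikes are the teal nozzles, at top (280,168) and (327,284), scene (242,215) and (366,234). The pads in the top view are yellow (240,171), red (158,238), blue (241,242) and white (397,246). I'll choose the brass nozzle and check it in a crop.

```bash
cat > h.py <<'E'
import numpy as np,cv2
from plant import r,capture,camera_model,job
def ray(m,uv,fish=False):
    K=m['camera_matrix'];R=cv2.Rodrigues(np.array(m['rvec']))[0];t=np.array(m['tvec']).ravel()
    x=(uv[0]-K[0,2])/K[0,0];y=(uv[1]-K[1,2])/K[1,1]
    if fish:
        th=np.hypot(x,y);s=np.sin(th)/th if th>1e-9 else 1.;d=np.array([x*s,y*s,np.cos(th)])
    else: d=np.array([x,y,1.])
    d=R.T@d;return -R.T@t,d/np.linalg.norm(d)
def onplane(m,uv,z,fish=False):
    o,d=ray(m,uv,fish);return o+d*(z-o[2])/d[2]
def tri(rays):
    A=0;b=0
    for o,d in rays:
        P=np.eye(3)-np.outer(d,d);A=A+P;b=b+P@o
    X=np.linalg.solve(A,b);return X,max(np.linalg.norm((np.eye(3)-np.outer(d,d))@(X-o)) for o,d in rays)
def mask(im,c):
    h,s,v=[a.astype(int) for a in cv2.split(cv2.cvtColor(im,cv2.COLOR_RGB2HSV))]
    return {'yellow':(abs(h-28)<6)&(s>150)&(v>130),'red':((h<6)|(h>174))&(s>170)&(v>60),
     'blue':(abs(h-108)<10)&(s>130)&(v>50),'white':(s<45)&(v>150)}[c].astype(np.uint8)
def blob(im,c,roi):
    x0,y0,x1,y1=roi;M=np.zeros(im.shape[:2],np.uint8);M[y0:y1,x0:x1]=mask(im,c)[y0:y1,x0:x1]
    n,l,st,ce=cv2.connectedComponentsWithStats(M);i=1+np.argmax(st[1:,4])
    cn=cv2.findContours((l==i).astype(np.uint8),0,2)[0][0]
    return ce[i],st[i,4],cn
E
python3 - <<'E'
from h import *
T=capture('top');S=capture('scene');mt=camera_model('top');ms=camera_model('scene')
for c,rt,rs in (('yellow',(225,155,258,188),(195,225,235,245)),('red',(140,220,178,256),(165,282,222,315)),('blue',(205,215,277,270),(232,240,306,282))):
    a,n,cn=blob(T,c,rt);b,n2,_=blob(S,c,rs)
    X,e=tri([ray(mt,a),ray(ms,b)]);print(c,a,n,b,n2,'tri',X.round(4),e.round(4),'plane',onplane(mt,a,.003).round(4),onplane(ms,b,.003).round(4))
    if c=='blue':
        P=np.array([onplane(mt,p,.003)[:2] for p in cv2.boxPoints(cv2.minAreaRect(cn))]);print(P.round(3),cv2.minAreaRect((P*1000).astype(np.float32)))
# white pad: dark frame
for nme,im,m,p in (('top',T,mt,(397,246)),('scene',S,ms,(375,207))):
    print(nme,im[p[1],p[0]],onplane(m,p,.003))
    print(onplane(m,(325,232) if nme=='top' else (323,190),.14).round(3))
c=np.hstack([cv2.resize(T[205:300,285:440],None,fx=2.5,fy=2.5,interpolation=3),cv2.resize(S[170:265,285:440],None,fx=2.5,fy=2.5,interpolation=3)])
cv2.imwrite('pics/crop0.png',c[:,:,::-1])
E
```

```text
yellow [240.02083333 170.04166667] 144 [213.44210526 234.66315789] 95 tri [0.6224 0.104  0.0035] 0.0004 plane [0.6228 0.1043 0.003 ] [0.6228 0.1033 0.003 ]
red [157.77364865 237.01689189] 296 [192.22727273 297.95989305] 374 tri [0.4647 0.2841 0.0037] 0.0002 plane [0.4648 0.2844 0.003 ] [0.4654 0.2834 0.003 ]
blue [243.48192771 246.90017212] 581 [269.3971831  261.22629108] 1065 tri [0.4521 0.0956 0.002 ] 0.0068 plane [0.447 0.091 0.003] [0.4566 0.1007 0.003 ]
[[0.454 0.159]
 [0.485 0.045]
 [0.446 0.034]
 [0.415 0.147]] ((450.10992431640625, 96.36184692382812), (40.58405685424805, 117.86859893798828), 15.43427848815918)
top [137 131 124] [ 0.45697348 -0.25550788  0.003     ]
[ 0.473 -0.079  0.14 ]
scene [172 165 153] [ 0.45329072 -0.25256008  0.003     ]
[0.404 0.006 0.14 ]
```

View pics/crop0.png

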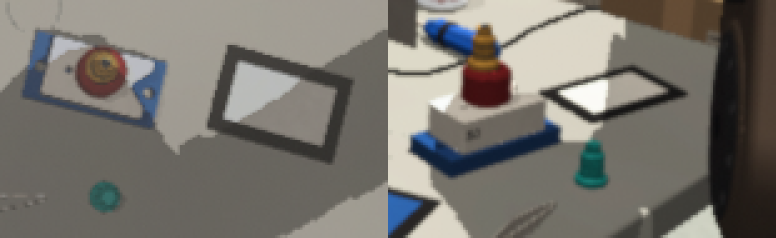

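The crop confirms it: the brass nozzle stands on the red chuck at crop (102,68), and the teal one at (105,196) is the decoy. I'll move above the stack for a close look.

```bash
cat >> h.py <<'E'
def plan(x,y,z,yaw=None):
    "units to go from measured pose to TCP target, along current tool axes"
    s=r.get_state();w=np.radians(s['eef_rot'][2]);d=np.array([x,y,z])-s['tcp_pos']
    tx=d[0]*np.cos(w)+d[1]*np.sin(w);ty=d[0]*np.sin(w)-d[1]*np.cos(w)
    dy=0 if yaw is None else -((yaw-s['eef_rot'][2]+180)%360-180)
    print('t',round(s['time_s'],2),'pos',s['tcp_pos'].round(4),'rot',s['eef_rot'].round(1),'j6',s['joints'][5].round(1),'-> units',np.round([tx/.12,ty/.12,-d[2]/.12,dy/360],3))
E
python3 - <<'E'
from h import *
mt=camera_model('top');ms=camera_model('scene')
print(tri([ray(mt,(325.8,231.8)),ray(ms,(323.8,181))]))
plan(.46,-.08,.32)
E
```

```text
(array([ 0.47552989, -0.08346912,  0.11268506]), np.float64(0.00012879793514106156))
t 0.2 pos [ 0.228 -0.635  0.237] rot [ 179.9   -0.  -160.2] j6 -16.5 -> units [-3.382  3.7   -0.692  0.   ]
```

Request:
drive_tool(
  increments=[
    [[1, -0.42, 0.46, -0.17, 0], [1, -0.85, 0.9, -0.17, 0], [1, -0.85, 0.9, -0.17, 0], [1, -0.85, 0.9, -0.17, 0]],
  ],
  squeeze=20,
)

```text
time_s: 0.7
tcp_pos: [0.2885, -0.4977, 0.2587]
eef_rot: [-179.9, 0.0, -160.1]
contact_force: [0.2, -0.5, 0.9]
gripper_width: 0.0875
gripper_force: 0.0
```

Request:
drive_tool(
  increments=[
    [[1, -0.42, 0.46, -0.17, 0], [1, -0.85, 0.9, -0.17, 0], [1, -0.85, 0.9, -0.17, 0], [1, -0.85, 0.9, -0.17, 0]],
  ],
)

```text
time_s: 1.2
tcp_pos: [0.3478, -0.3623, 0.2787]
eef_rot: [-180.0, 0.0, -160.1]
contact_force: [-0.7, -0.5, 0.6]
gripper_width: 0.0875
gripper_force: 0.0
```

Request:
drive_tool(
  increments=[
    [[1, -0.42, 0.46, -0.17, 0], [1, -0.85, 0.9, -0.17, 0], [1, -0.85, 0.9, -0.17, 0], [1, -0.85, 0.9, -0.17, 0]],
  ],
)

```text
time_s: 1.7
tcp_pos: [0.4073, -0.2266, 0.2987]
eef_rot: [-180.0, -0.0, -160.1]
contact_force: [-0.1, -0.4, 0.0]
gripper_width: 0.0872
gripper_force: 0.0
```

Request:
drive_tool(
  increments=[
    [[1, -0.42, 0.46, -0.08, -0.03], [1, -0.9, 0.94, -0.08, -0.06], [1, -0.9, 0.94, -0.08, -0.09], [1, -0.9, 0.94, -0.08, -0.12], [1, -0.9, 0.94, -0.08, -0.148]],
  ],
)

```text
time_s: 2.33
tcp_pos: [0.4704, -0.0853, 0.3079]
eef_rot: [179.9, -0.0, -106.6]
contact_force: [0.4, -0.7, 0.4]
gripper_width: 0.0875
gripper_force: 0.0
```

```bash
python3 - <<'E'
from h import *
plan(.4755,-.0835,.3,-106);m=camera_model('wrist');im=capture('wrist');cv2.imwrite('pics/w1.png',im[:,:,::-1]);np.savez('w1.npz',im=im,**m);print(m, ray(m,(280,210),1))
E
```

```text
t 2.33 pos [ 0.4704 -0.0853  0.3079] rot [ 179.9   -0.  -106.6] j6 -30.0 -> units [-0.026 -0.036  0.065 -0.002]
{'camera_matrix': array([[325.1922621 ,   0.        , 280.66412711],
       [  0.        , 325.1922621 , 207.2582438 ],
       [  0.        ,   0.        ,   1.        ]]), 'rvec': array([-0.44627979, -3.03141269, -0.46126037]), 'tvec': array([ 0.47399373, -0.10853177,  0.44260127])} (array([ 0.44620176, -0.16343564,  0.45446437]), array([ 0.08916967,  0.29205007, -0.95223712]))
```

View pics/w1.png

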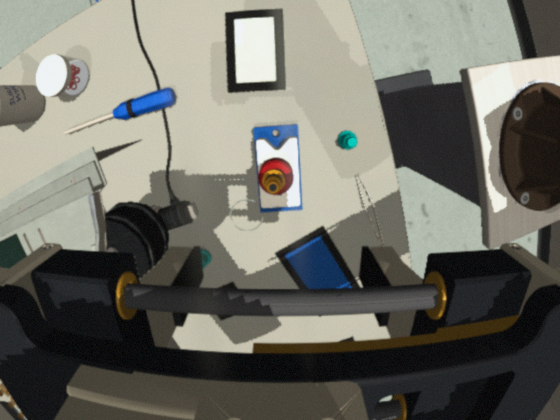

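The wrist view shows the brass nozzle at (274,183) on the red chuck at (275,177), and the V-block with the plate running from (253,127) to (302,208). The white pad is at (255,50), the blue pad at (320,262), and the teal decoys at (347,140) and (202,258).

```bash
python3 - <<'E'
from h import *
f=np.load('w1.npz');im=f['im'];m={k:f[k] for k in ('camera_matrix','rvec','tvec')}
def rect(c,roi,z):
    _,n,cn=blob(im,c,roi);P=np.array([onplane(m,p[0],z,1)[:2]*1000 for p in cn],np.float32)
    R=cv2.minAreaRect(P);B=cv2.boxPoints(R);e=[B[1]-B[0],B[2]-B[1]];e=max(e,key=np.linalg.norm)
    print(c,n,'c',np.round(R[0],1),'size',np.round(R[1],1),'long axis deg',np.degrees(np.arctan2(e[1],e[0])).round(1)%180)
rect('white',(228,12,283,90),.003)
rect('blue',(250,120,305,220),.016)
rect('blue',(275,225,360,300),.003)
c,n,_=blob(im,'red',(250,150,300,205));print('red',c,n,onplane(m,c,.077,1).round(4))
for p,z in (((274,184),.113),):print(onplane(m,p,z,1).round(4))
mt=camera_model('top');ms=camera_model('scene')
print(tri([ray(mt,(325.8,231.8)),ray(ms,(323.8,181)),ray(m,(274,184),1)]))
S=im[110:225,230:365];cv2.imwrite('pics/c1.png',cv2.resize(S,None,fx=5,fy=5,interpolation=2)[:,:,::-1])
E
```

```text
white 2578 c [ 455.4 -255. ] size [92.8 55. ] long axis deg 75.3
blue 487 c [ 463.1 -130.5] size [27.4 58. ] long axis deg 166.2
blue 2044 c [458.9  91.2] size [ 63.9 111.8] long axis deg 105.1
red [270.47321429 166.95535714] 224 [ 0.4769 -0.1018  0.077 ]
[ 0.4759 -0.0887  0.113 ]
(array([ 0.4763345 , -0.0857808 ,  0.11083869]), np.float64(0.002440534963560436))
```

View pics/c1.png

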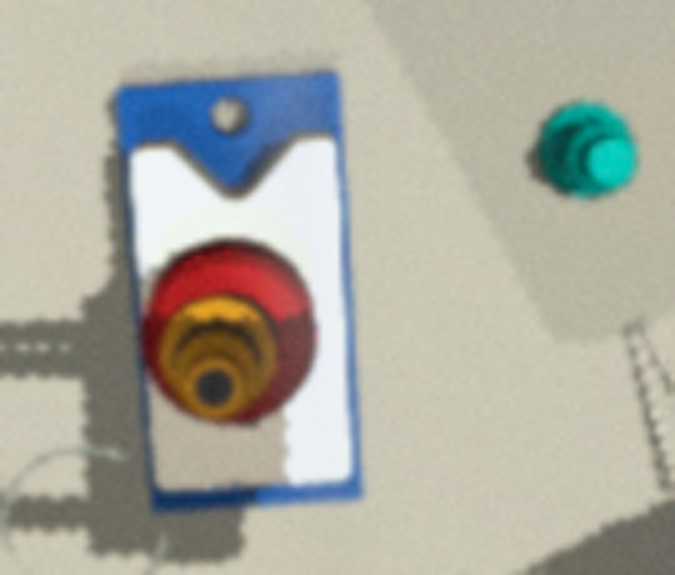

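The close crop confirms it: the nozzle tip is at crop (214,385), the chuck at (231,331), with V-block and plate corners sharp.

```bash
python3 - <<'E'
from h import *
f=np.load('w1.npz');m={k:f[k] for k in ('camera_matrix','rvec','tvec')}
pj=lambda u,v,z:onplane(m,(230+u/5-.4,110+v/5-.4),z,1)[:2]*1000
def R(pts,z):
    P=np.array([pj(*p,z) for p in pts],np.float32);r_=cv2.minAreaRect(P);e=(P[0]+P[1]-P[2]-P[3])
    print(P.mean(0).round(1),r_[1],np.degrees(np.arctan2(e[1],e[0])).round(1)%180)
R([(130,143),(336,136),(355,484),(155,490)],.046)
R([(118,88),(340,71),(361,495),(153,509)],.016)
print('nozzle',pj(214,385,.113),'foot',pj(220,345,.082),'chuck top',pj(231,335,.075))
u=(272.4,186.6)
print(tri([ray(camera_model('top'),(325.8,231.8)),ray(camera_model('scene'),(323.8,181)),ray(m,u,1)]))
plan(.4755,-.0835,.14,-105)
E
```

```text
[472.  -86.4] (92.54912567138672, 52.687042236328125) 76.7
[472.5 -86.4] (119.30796813964844, 59.58732604980469) 76.9
nozzle [478.37868889 -86.48196254] foot [477.11651873 -88.31201605] chuck top [474.47397083 -88.47564315]
(array([ 0.4770562 , -0.08499023,  0.11140389]), np.float64(0.0019573878031197284))
t 2.38 pos [ 0.4704 -0.0855  0.3079] rot [ 180.    -0.  -106.2] j6 -29.5 -> units [-0.028 -0.036  1.399 -0.003]
```

Request:
drive_tool(
  increments=[
    [[1, 0, -0.056, 0.3, -0.008], [1, 0, -0.056, 0.6, -0.008], [1, 0, -0.056, 0.95, -0.008], [1, 0, -0.056, 0.95, -0.008]],
  ],
)

```text
time_s: 2.88
tcp_pos: [0.4745, -0.0877, 0.1917]
eef_rot: [179.7, -0.2, -104.3]
contact_force: [-0.3, -0.7, -0.2]
gripper_width: 0.088
gripper_force: 0.0
```

```bash
python3 - <<'E'
from h import *
plan(.477,-.087,.0955,-103.2);m=camera_model('wrist');im=capture('wrist');np.savez('w2.npz',im=im,**m);cv2.imwrite('pics/w2.png',im[:,:,::-1])
E
```

```text
t 2.88 pos [ 0.4745 -0.0877  0.1917] rot [ 179.7   -0.2 -104.3] j6 -27.2 -> units [-0.011 -0.018  0.802 -0.003]
```

View pics/w2.png

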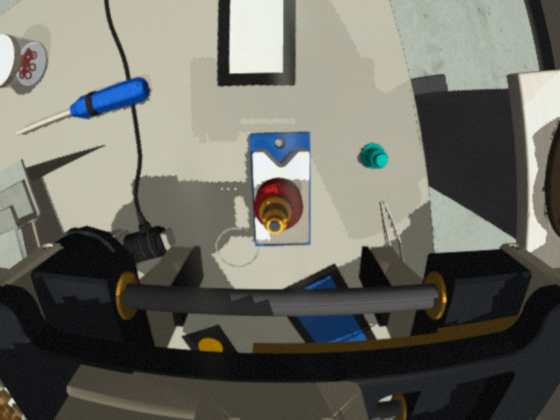

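The nozzle tip is at (275,226), midway between the finger tips in the closing direction.

```bash
python3 - <<'E'
from h import *
f=np.load('w2.npz');m={k:f[k] for k in ('camera_matrix','rvec','tvec')}
g=np.load('w1.npz');n={k:g[k] for k in ('camera_matrix','rvec','tvec')}
print(onplane(m,(275,226),.113,1),onplane(m,(277,197),.07,1),tri([ray(m,(275,226),1),ray(n,(272.5,186.7),1)]))
plan(.4775,-.087,.0955,-103.2)
E
```

```text
[ 0.47796601 -0.0857853   0.113     ] [ 0.47410739 -0.09552995  0.07      ] (array([ 0.47773632, -0.08723919,  0.11702115]), np.float64(0.0001934476223336047))
t 2.92 pos [ 0.4762 -0.0875  0.194 ] rot [ 1.799e+02 -1.000e-01 -1.043e+02] j6 -27.2 -> units [-0.007 -0.01   0.821 -0.003]
```

Request:
drive_tool(
  increments=[
    [[1, -0.005, -0.01, 0.25, -0.003], [1, -0.005, -0.01, 0.5, -0.003], [1, -0.005, -0.01, 0.7, -0.003], [1, -0.005, -0.01, 0.82, -0.003], [1, -0.005, -0.01, 0.82, -0.003]],
  ],
)

```text
time_s: 3.55
tcp_pos: [0.4783, -0.0862, 0.0964]
eef_rot: [-180.0, -0.0, -103.0]
contact_force: [-0.5, -0.2, -0.0]
gripper_width: 0.0876
gripper_force: 0.0
```

Request:
drive_tool(
  increments=[
    [[-1, 0, 0, 0, 0], [-1, 0, 0, 0, 0], [-1, 0, 0, 0, 0], [-1, 0, 0, 0, 0], [-1, 0, 0, 0, 0]],
  ],
  squeeze=15,
)

```text
time_s: 4.18
tcp_pos: [0.4779, -0.0859, 0.096]
eef_rot: [-180.0, 0.0, -103.0]
contact_force: [-0.3, -0.3, 0.1]
gripper_width: 0.0434
gripper_force: 0.0
```

```bash
python3 - <<'E'
from h import *
plan(.4775,-.087,.2);s=r.get_state();print(s['gripper_width'],s['gripper_force'],s['contact_force'])
E
```

```text
t 4.17 pos [ 0.4779 -0.0859  0.096 ] rot [-180.    0. -103.] j6 -26.1 -> units [ 0.01   0.001 -0.866  0.   ]
0.04338757750271306 0.0 [-0.26505549 -0.33724618  0.10080566]
```

Still closing (the fingers move about 70 mm/s).

Request:
drive_tool(
  increments=[
    [[-1, 0, 0, 0, 0], [-1, 0, 0, 0, 0], [-1, 0, 0, 0, 0], [-1, 0, 0, 0, 0], [-1, 0, 0, 0, 0]],
  ],
)

```text
time_s: 4.8
tcp_pos: [0.4779, -0.0859, 0.096]
eef_rot: [-180.0, 0.0, -103.0]
contact_force: [0.3, -0.2, -0.0]
gripper_width: 0.0192
gripper_force: 15.0
```

Request:
drive_tool(
  increments=[
    [[-1, 0, 0, -0.06, 0], [-1, 0, 0, -0.2, 0], [-1, 0, 0, -0.5, 0], [-1, 0, 0, -0.85, 0], [-1, 0, 0, -0.85, 0]],
  ],
)

```text
time_s: 5.42
tcp_pos: [0.4799, -0.0858, 0.2018]
eef_rot: [-179.6, 0.1, -103.0]
contact_force: [-0.0, -0.4, -1.5]
gripper_width: 0.0195
gripper_force: 15.0
```

```bash
python3 - <<'E'
from h import *
plan(.6225,.104,.2)
im=capture('wrist');t=capture('top');cv2.imwrite('pics/w3.png',np.hstack([im[140:330,180:400],t[140:330,210:430]])[:,:,::-1])
E
```

```text
t 5.42 pos [ 0.4799 -0.0858  0.2018] rot [-1.796e+02  1.000e-01 -1.030e+02] j6 -26.1 -> units [-1.808 -0.803  0.015  0.   ]
```

View pics/w3.png

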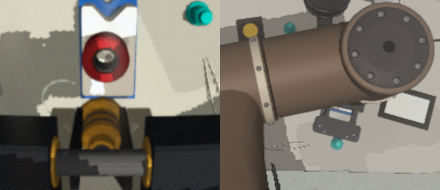

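The wrist crop shows the nozzle upright between the fingers, with the chuck left in place. I'll carry it to the yellow pad.

Request:
drive_tool(
  increments=[
    [[-1, -0.2, -0.09, 0, 0], [-1, -0.55, -0.25, 0, 0], [-1, -0.904, -0.4, 0, 0], [-1, -0.904, -0.4, 0, 0]],
  ],
)

```text
time_s: 6.02
tcp_pos: [0.5505, 0.0118, 0.1962]
eef_rot: [179.9, -0.1, -102.9]
contact_force: [-1.1, -0.5, -0.4]
gripper_width: 0.019
gripper_force: 15.0
```

Request:
drive_tool(
  increments=[
    [[-1, -0.4, -0.18, 0, 0], [-1, -0.7, -0.3, 0, 0], [-1, -0.904, -0.4, 0.1, 0], [-1, -0.904, -0.4, 0.4, 0], [-1, -0.904, -0.4, 0.7, 0]],
  ],
)

```text
time_s: 6.65
tcp_pos: [0.6198, 0.1044, 0.1118]
eef_rot: [179.9, -0.0, -103.0]
contact_force: [-0.1, 1.1, -1.1]
gripper_width: 0.0193
gripper_force: 15.0
```

```bash
python3 - <<'E'
from h import *
plan(.6225,.104,.0225)
m=camera_model('wrist');im=capture('wrist');c,n,_=blob(im,'yellow',(150,60,400,330));print(c,n,onplane(m,c,.003,1))
cv2.imwrite('pics/w4.png',im[:,:,::-1])
E
```

```text
t 6.65 pos [0.6198 0.1044 0.1118] rot [ 179.9   -0.  -103. ] j6 -40.3 -> units [-0.002 -0.023  0.744  0.   ]
[288.28089888 216.89513109] 267 [0.61404109 0.11202242 0.003     ]
```

View pics/w4.png

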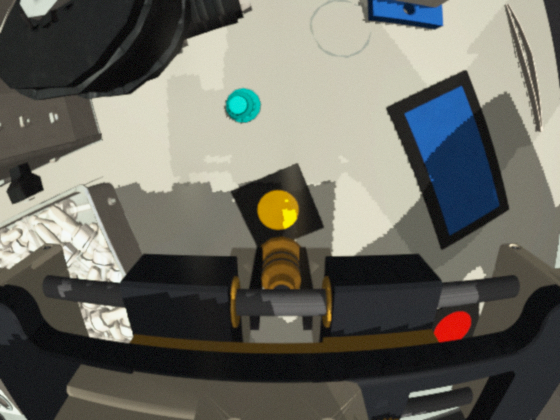

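The yellow disc is at (277,211), with the nozzle hanging just above it.

```bash
python3 - <<'E'
from h import *
m=camera_model('wrist');print(onplane(m,(277.5,211),.003,1))
plan(.6222,.104,.0225)
E
```

```text
[0.61738095 0.10203188 0.003     ]
t 6.7 pos [0.6168 0.1033 0.1064] rot [ 179.5   -0.3 -103.1] j6 -40.3 -> units [-0.016 -0.043  0.699  0.   ]
```

Request:
drive_tool(
  increments=[
    [[-1, 0, -0.02, 0.2, 0], [-1, 0, -0.02, 0.4, 0], [-1, 0, -0.02, 0.55, 0], [-1, 0, -0.02, 0.62, 0], [-1, 0, -0.02, 0.66, 0]],
  ],
)

```text
time_s: 7.32
tcp_pos: [0.6227, 0.1034, 0.0347]
eef_rot: [-180.0, -0.0, -103.0]
contact_force: [-0.5, 0.8, -0.9]
gripper_width: 0.0194
gripper_force: 15.0
```

```bash
python3 - <<'E'
from h import *
plan(.6222,.104,.0225)
E
```

```text
t 7.33 pos [0.6227 0.1034 0.0347] rot [-180.   -0. -103.] j6 -40.1 -> units [-0.004  0.005  0.101  0.   ]
```

Request:
drive_tool(
  increments=[
    [[-1, 0, 0, 0.05, 0], [-1, 0, 0, 0.08, 0], [-1, 0, 0, 0.09, 0], [-1, 0, 0, 0.1, 0], [-1, 0, 0, 0.1, 0]],
  ],
)

```text
time_s: 7.95
tcp_pos: [0.6226, 0.1034, 0.0229]
eef_rot: [-180.0, 0.0, -103.0]
contact_force: [-0.3, -0.2, 0.1]
gripper_width: 0.0193
gripper_force: 15.0
```

The weight has come off the wrist, so the nozzle rests on the pad. I'll release it and rise.

Request:
drive_tool(
  increments=[
    [[1, 0, 0, 0, 0], [1, 0, 0, 0, 0], [1, 0, 0, 0, 0], [1, 0, 0, 0, 0], [1, 0, 0, 0, 0]],
  ],
)

```text
time_s: 8.57
tcp_pos: [0.6225, 0.1034, 0.0228]
eef_rot: [-180.0, -0.0, -103.0]
contact_force: [-0.1, -0.3, 0.7]
gripper_width: 0.0637
gripper_force: 0.0
```

Request:
drive_tool(
  increments=[
    [[1, 0, 0, -0.1, 0], [1, 0, 0, -0.3, 0], [1, 0, 0, -0.6, 0], [1, 0, 0, -1, 0], [1, 0, 0, -1, 0]],
  ],
)

```text
time_s: 9.2
tcp_pos: [0.6252, 0.1042, 0.1484]
eef_rot: [-179.6, 0.3, -103.0]
contact_force: [-0.1, -0.6, -1.2]
gripper_width: 0.0875
gripper_force: 0.0
```

```bash
python3 - <<'E'
from h import *
m=camera_model('wrist');im=capture('wrist');np.savez('w5.npz',im=im,**m);cv2.imwrite('pics/w5.png',im[:,:,::-1])
plan(.475,-.087,.2)
E
```

```text
t 9.25 pos [0.6238 0.1039 0.1459] rot [-179.8    0.2 -103. ] j6 -40.1 -> units [ 1.829  0.85  -0.451  0.   ]
```

View pics/w5.png

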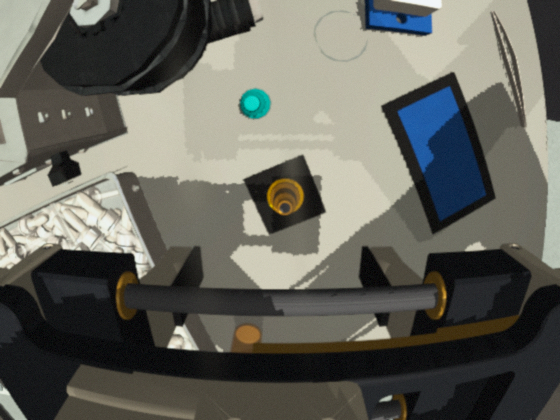

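The nozzle stands centred on its pad at (286,198). Next is the chuck.

Request:
drive_tool(
  increments=[
    [[1, 0.4, 0.19, -0.23, 0], [1, 0.8, 0.37, -0.23, 0], [1, 0.914, 0.425, -0.23, 0], [1, 0.914, 0.425, -0.23, 0]],
  ],
)

```text
time_s: 9.75
tcp_pos: [0.5476, 0.0073, 0.1704]
eef_rot: [180.0, 0.0, -103.1]
contact_force: [0.4, -0.5, -0.2]
gripper_width: 0.0877
gripper_force: 0.0
```

Request:
drive_tool(
  increments=[
    [[1, 0.4, 0.19, -0.23, 0], [1, 0.8, 0.37, -0.23, 0], [1, 0.914, 0.425, -0.23, 0], [1, 0.914, 0.425, -0.23, 0], [1, 0.914, 0.425, -0.23, 0]],
  ],
)

```text
time_s: 10.38
tcp_pos: [0.4749, -0.0867, 0.1978]
eef_rot: [180.0, -0.0, -103.0]
contact_force: [0.1, 1.0, -0.1]
gripper_width: 0.0875
gripper_force: 0.0
```

```bash
python3 - <<'E'
from h import *
f=np.load('w5.npz');m={k:f[k] for k in ('camera_matrix','rvec','tvec')}
P=np.array([onplane(m,p,.003,1)[:2]*1000 for p in [(384,105),(454,73),(495,200),(434,234)]],np.float32);print('bluepad',P.mean(0),cv2.minAreaRect(P))
plan(.475,-.087,.2)
m=camera_model('wrist');im=capture('wrist');np.savez('w6.npz',im=im,**m);
im2=im[130:260,210:360];cv2.imwrite('pics/w6.png',cv2.resize(im2,None,fx=4,fy=4,interpolation=2)[:,:,::-1])
c,n,cn=blob(im,'red',(230,130,340,260));E=cv2.minEnclosingCircle(cn);print(c,n,E,onplane(m,E[0],.07,1))
E
```

```text
bluepad [456.268     98.867065] ((456.0927429199219, 98.95852661132812), (82.5416030883789, 143.5325164794922), 14.575217247009277)
t 10.38 pos [ 0.4749 -0.0867  0.1978] rot [ 180.   -0. -103.] j6 -26.0 -> units [ 0.002 -0.002 -0.019  0.   ]
[268.62295082 201.43964232] 671 ((277.5, 201.89999389648438), 23.036163330078125) [ 0.47644846 -0.08828521  0.07      ]
```

View pics/w6.png

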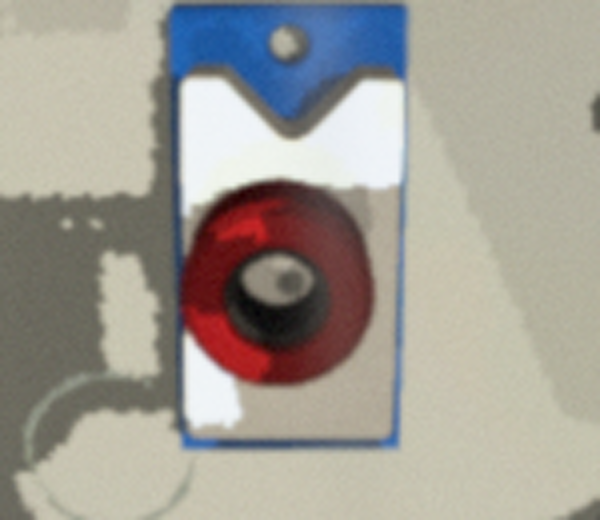

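The chuck's bore is at crop (277,298), with the V-block and plate undisturbed below it.

```bash
python3 - <<'E'
from h import *
f=np.load('w6.npz');m={k:f[k] for k in ('camera_matrix','rvec','tvec')}
pj=lambda u,v,z:onplane(m,(210+u/4-.4,130+v/4-.4),z,1)[:2]*1000
print('bore',pj(277,298,.077),'outer',pj(278.5,282,.065))
for P,z in (([(180,73),(405,73),(395,440),(183,441)],.046),([(170,5),(407,5),(399,448),(182,448)],.016)):
    P=np.array([pj(*p,z) for p in P],np.float32);e=P[0]+P[1]-P[2]-P[3];print(P.mean(0),cv2.minAreaRect(P),np.degrees(np.arctan2(e[1],e[0]))%180)
plan(.4755,-.0865,.058,-103)
E
```

```text
bore [475.23455895 -88.09606464] outer [474.94527604 -88.14812707]
[472.40042  -86.595474] ((472.67156982421875, -86.60223388671875), (91.51174926757812, 52.87150192260742), 76.8154067993164) 76.48192
[472.6874  -86.02163] ((472.6552429199219, -86.00123596191406), (120.3427963256836, 59.70466232299805), 77.21363067626953) 77.24786
t 10.43 pos [ 0.4748 -0.0866  0.1977] rot [ 180.   -0. -103.] j6 -26.0 -> units [-0.002 -0.006  1.164  0.   ]
```

Request:
drive_tool(
  increments=[
    [[1, 0.011, -0.004, 0.3, 0], [1, 0.011, -0.004, 0.6, 0], [1, 0.011, -0.004, 0.85, 0], [1, 0.011, -0.004, 0.95, 0]],
  ],
)

```text
time_s: 10.92
tcp_pos: [0.4736, -0.0883, 0.0821]
eef_rot: [179.8, -0.1, -103.0]
contact_force: [0.4, -0.3, 0.2]
gripper_width: 0.0878
gripper_force: 0.0
```

Request:
drive_tool(
  increments=[
    [[1, 0, 0, 0.1, 0], [1, 0, 0, 0.19, 0], [1, 0, 0, 0.19, 0], [1, 0, 0, 0.19, 0]],
  ],
)

```text
time_s: 11.42
tcp_pos: [0.4744, -0.0888, 0.0617]
eef_rot: [-179.9, 0.0, -103.0]
contact_force: [0.6, 0.6, 0.6]
gripper_width: 0.0877
gripper_force: 0.0
```

Request:
drive_tool(
  increments=[
    [[-1, 0, 0, 0, 0], [-1, 0, 0, 0, 0], [-1, 0, 0, 0, 0], [-1, 0, 0, 0, 0], [-1, 0, 0, 0, 0]],
  ],
  squeeze=20,
)

```text
time_s: 12.05
tcp_pos: [0.4741, -0.0888, 0.0612]
eef_rot: [-180.0, 0.0, -103.0]
contact_force: [0.9, -0.6, -0.2]
gripper_width: 0.0431
gripper_force: 0.2
```

Request:
drive_tool(
  increments=[
    [[-1, 0, 0, 0, 0], [-1, 0, 0, 0, 0], [-1, 0, 0, 0, 0]],
  ],
)

```text
time_s: 12.42
tcp_pos: [0.4741, -0.0888, 0.0612]
eef_rot: [-180.0, 0.0, -103.0]
contact_force: [0.4, -0.2, -0.4]
gripper_width: 0.0419
gripper_force: 20.0
```

Request:
drive_tool(
  increments=[
    [[-1, 0, 0, -0.06, 0], [-1, 0, 0, -0.25, 0], [-1, 0, 0, -0.55, 0], [-1, 0, 0, -0.8, 0], [-1, 0, 0, -0.8, 0]],
  ],
)

```text
time_s: 13.05
tcp_pos: [0.4754, -0.0887, 0.1598]
eef_rot: [-179.7, 0.1, -103.0]
contact_force: [-0.3, 0.8, -0.5]
gripper_width: 0.0419
gripper_force: 20.0
```

Request:
drive_tool(
  increments=[
    [[-1, -0.2, 0.05, 0, 0], [-1, -0.5, 0.13, 0, 0], [-1, -0.75, 0.194, 0, 0]],
  ],
)

```text
time_s: 13.42
tcp_pos: [0.4708, 0.0049, 0.1565]
eef_rot: [179.9, -0.0, -103.0]
contact_force: [-0.4, -0.5, -0.4]
gripper_width: 0.0416
gripper_force: 20.0
```

Request:
drive_tool(
  increments=[
    [[-1, -0.3, 0.08, 0, 0], [-1, -0.6, 0.155, 0, 0], [-1, -0.75, 0.194, 0, 0]],
  ],
)

```text
time_s: 13.8
tcp_pos: [0.4685, 0.0983, 0.1566]
eef_rot: [179.9, -0.0, -102.9]
contact_force: [-0.1, -0.2, 0.0]
gripper_width: 0.0419
gripper_force: 20.0
```

Request:
drive_tool(
  increments=[
    [[-1, -0.3, 0.08, 0, 0], [-1, -0.6, 0.155, 0, 0], [-1, -0.75, 0.194, 0, 0]],
  ],
)

```text
time_s: 14.18
tcp_pos: [0.4664, 0.191, 0.1567]
eef_rot: [180.0, -0.0, -103.0]
contact_force: [-0.1, -0.6, -1.2]
gripper_width: 0.0421
gripper_force: 20.0
```

Request:
drive_tool(
  increments=[
    [[-1, -0.3, 0.08, 0, 0], [-1, -0.6, 0.155, 0, 0], [-1, -0.75, 0.194, 0, 0], [-1, -0.75, 0.194, 0, 0]],
  ],
)

```text
time_s: 14.68
tcp_pos: [0.464, 0.2832, 0.1566]
eef_rot: [180.0, -0.1, -103.0]
contact_force: [0.5, 0.2, -1.1]
gripper_width: 0.0422
gripper_force: 20.0
```

```bash
python3 - <<'E'
from h import *
plan(.4648,.284,.018)
m=camera_model('wrist');im=capture('wrist');np.savez('w7.npz',im=im,**m)
c,n,cn=blob(im,'red',(200,60,360,240));print(c,n,onplane(m,c,.003,1),im.shape,cn.min(0),cn.max(0))
E
```

```text
t 14.68 pos [0.464  0.2832 0.1566] rot [ 1.80e+02 -1.00e-01 -1.03e+02] j6 -65.0 -> units [-0.008 -0.005  1.155  0.   ]
[279.73786408 195.16811446] 1957 [0.46390313 0.28282248 0.003     ] (420, 560, 3) [[255 171]] [[305 219]]
```

Request:
drive_tool(
  increments=[
    [[-1, -0.004, 0, 0.25, 0], [-1, -0.004, 0, 0.5, 0], [-1, -0.004, 0, 0.75, 0], [-1, -0.004, 0, 0.95, 0], [-1, -0.004, 0, 1.0, 0]],
  ],
)

```text
time_s: 15.35
tcp_pos: [0.4637, 0.2813, 0.0359]
eef_rot: [179.9, -0.2, -103.1]
contact_force: [0.4, 0.1, 0.1]
gripper_width: 0.0419
gripper_force: 20.0
```

Request:
drive_tool(
  increments=[
    [[-1, 0, 0, 0.05, 0], [-1, 0, 0, 0.1, 0], [-1, 0, 0, 0.12, 0], [-1, 0, 0, 0.145, 0], [-1, 0, 0, 0.145, 0]],
  ],
)

```text
time_s: 15.98
tcp_pos: [0.4643, 0.2834, 0.0197]
eef_rot: [180.0, -0.0, -103.0]
contact_force: [0.5, -0.2, -0.6]
gripper_width: 0.0424
gripper_force: 20.0
```

Another 1.5 mm down, then I'll check the force and release.

Request:
drive_tool(
  increments=[
    [[-1, 0, 0, 0.007, 0], [-1, 0, 0, 0.012, 0], [-1, 0, 0, 0.012, 0]],
  ],
)

```text
time_s: 16.35
tcp_pos: [0.4644, 0.2834, 0.0183]
eef_rot: [-180.0, 0.0, -103.0]
contact_force: [0.1, -0.2, 0.1]
gripper_width: 0.042
gripper_force: 20.0
```

Request:
drive_tool(
  increments=[
    [[1, 0, 0, 0, 0], [1, 0, 0, 0, 0], [1, 0, 0, 0, 0], [1, 0, 0, 0, 0], [1, 0, 0, 0, 0]],
  ],
)

```text
time_s: 16.98
tcp_pos: [0.4644, 0.2833, 0.0183]
eef_rot: [-180.0, -0.0, -103.0]
contact_force: [-0.0, -0.9, 0.3]
gripper_width: 0.0849
gripper_force: 0.0
```

Request:
drive_tool(
  increments=[
    [[1, 0, 0, -0.1, 0], [1, 0, 0, -0.4, 0], [1, 0, 0, -0.8, 0], [1, 0, 0, -1, 0], [1, 0, 0, -1, 0]],
  ],
)

```text
time_s: 17.6
tcp_pos: [0.4654, 0.2844, 0.1415]
eef_rot: [-179.9, 0.3, -103.0]
contact_force: [0.8, 0.5, -0.6]
gripper_width: 0.0876
gripper_force: 0.0
```

```bash
python3 - <<'E'
from h import *
plan(.472,-.0868,.17,-103.2)
m=camera_model('wrist');im=capture('wrist');np.savez('w8.npz',im=im,**m)
t=capture('scene');cv2.imwrite('pics/w8.png',np.hstack([im[110:310,180:440],cv2.resize(t[160:320,150:400],None,fx=1.25,fy=1.25)[:200,:312]])[:,:,::-1])
c,n,cn=blob(im,'red',(200,60,360,240));E=cv2.minEnclosingCircle(cn);print(c,n,E,onplane(m,E[0],.02,1))
E
```

```text
t 17.6 pos [0.4654 0.2844 0.1415] rot [-179.9    0.3 -103. ] j6 -65.0 -> units [ 3.002e+00 -7.490e-01 -2.380e-01  1.000e-03]
[279.39382716 201.64197531] 1620 ((279.7924499511719, 201.867919921875), 30.424518585205078) [0.46502739 0.28196367 0.02      ]
```

View pics/w8.png

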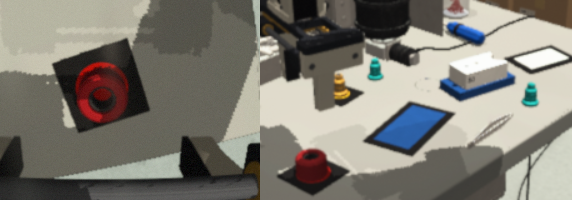

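The chuck stands centred on red and the nozzle on yellow; the V-block and plate are intact. Next is the V-block.

Request:
drive_tool(
  increments=[
    [[1, 0.3, -0.08, -0.06, 0], [1, 0.6, -0.15, -0.06, 0], [1, 0.75, -0.187, -0.06, 0]],
  ],
)

```text
time_s: 18.08
tcp_pos: [0.4652, 0.1887, 0.1446]
eef_rot: [179.9, -0.1, -103.1]
contact_force: [-0.6, 0.1, 0.3]
gripper_width: 0.0879
gripper_force: 0.0
```

Request:
drive_tool(
  increments=[
    [[1, 0.3, -0.08, -0.06, 0], [1, 0.6, -0.15, -0.06, 0], [1, 0.75, -0.187, -0.06, 0]],
  ],
)

```text
time_s: 18.45
tcp_pos: [0.4672, 0.0964, 0.1522]
eef_rot: [180.0, -0.0, -103.1]
contact_force: [-0.2, 0.9, 1.0]
gripper_width: 0.0878
gripper_force: 0.0
```

Request:
drive_tool(
  increments=[
    [[1, 0.3, -0.08, -0.06, 0], [1, 0.6, -0.15, -0.06, 0], [1, 0.75, -0.187, -0.06, 0]],
  ],
)

```text
time_s: 18.82
tcp_pos: [0.4691, 0.0039, 0.1596]
eef_rot: [180.0, -0.0, -103.1]
contact_force: [-0.4, -0.4, -0.2]
gripper_width: 0.0879
gripper_force: 0.0
```

Request:
drive_tool(
  increments=[
    [[1, 0.3, -0.08, -0.06, 0], [1, 0.6, -0.15, -0.06, 0], [1, 0.75, -0.187, -0.06, 0], [1, 0.75, -0.187, -0.06, 0]],
  ],
)

```text
time_s: 19.32
tcp_pos: [0.4708, -0.0884, 0.1666]
eef_rot: [180.0, -0.0, -103.1]
contact_force: [-0.2, -0.4, 0.7]
gripper_width: 0.0876
gripper_force: 0.0
```

```bash
python3 - <<'E'
from h import *
plan(.4724,-.0866,.032,-103.2)
E
```

```text
t 19.32 pos [ 0.4708 -0.0884  0.1666] rot [ 180.    -0.  -103.1] j6 -26.1 -> units [-0.017 -0.01   1.122  0.   ]
```

Request:
drive_tool(
  increments=[
    [[1, -0.017, -0.01, 0.3, 0], [1, -0.017, -0.01, 0.6, 0], [1, -0.017, -0.01, 0.85, 0], [1, -0.017, -0.01, 0.95, 0], [1, -0.017, -0.01, 0.95, 0]],
  ],
)

```text
time_s: 19.95
tcp_pos: [0.4723, -0.0855, 0.0527]
eef_rot: [179.9, -0.0, -103.0]
contact_force: [0.4, 0.7, 1.5]
gripper_width: 0.0878
gripper_force: 0.0
```

Request:
drive_tool(
  increments=[
    [[1, 0, 0, 0.08, 0], [1, 0, 0, 0.14, 0], [1, 0, 0, 0.165, 0], [1, 0, 0, 0.165, 0]],
  ],
)

```text
time_s: 20.45
tcp_pos: [0.4724, -0.086, 0.0333]
eef_rot: [180.0, -0.0, -103.0]
contact_force: [1.1, 0.7, 0.4]
gripper_width: 0.0877
gripper_force: 0.0
```

Request:
drive_tool(
  increments=[
    [[-1, 0, 0, 0, 0], [-1, 0, 0, 0, 0], [-1, 0, 0, 0, 0], [-1, 0, 0, 0, 0], [-1, 0, 0, 0, 0]],
  ],
  squeeze=35,
)

```text
time_s: 21.08
tcp_pos: [0.4725, -0.0859, 0.0334]
eef_rot: [-180.0, 0.0, -103.0]
contact_force: [0.4, 0.2, 1.0]
gripper_width: 0.0519
gripper_force: 35.0
```

Request:
drive_tool(
  increments=[
    [[-1, 0, 0, 0, 0], [-1, 0, 0, 0, 0], [-1, 0, 0, 0, 0]],
  ],
)

```text
time_s: 21.45
tcp_pos: [0.4725, -0.0859, 0.0334]
eef_rot: [-180.0, 0.0, -103.0]
contact_force: [0.1, -0.2, 1.5]
gripper_width: 0.0518
gripper_force: 35.0
```

Request:
drive_tool(
  increments=[
    [[-1, 0, 0, -0.04, 0], [-1, 0, 0, -0.15, 0], [-1, 0, 0, -0.4, 0], [-1, 0, 0, -0.6, 0], [-1, 0, 0, -0.6, 0]],
  ],
)

```text
time_s: 22.08
tcp_pos: [0.4739, -0.0857, 0.1079]
eef_rot: [-179.8, 0.1, -103.0]
contact_force: [-0.3, 0.3, -1.0]
gripper_width: 0.0515
gripper_force: 35.0
```

Request:
drive_tool(
  increments=[
    [[-1, 0.2, -0.03, 0, 0], [-1, 0.5, -0.065, 0, 0], [-1, 0.7, -0.09, 0, 0]],
  ],
)

```text
time_s: 22.45
tcp_pos: [0.4633, -0.1711, 0.1049]
eef_rot: [179.9, -0.0, -103.0]
contact_force: [-0.2, 0.4, -0.6]
gripper_width: 0.0517
gripper_force: 35.0
```

Request:
drive_tool(
  increments=[
    [[-1, 0.3, -0.04, 0, 0], [-1, 0.55, -0.07, 0, 0.005], [-1, 0.7, -0.09, 0, 0.005], [-1, 0.7, -0.09, 0, 0.005]],
  ],
)

```text
time_s: 22.95
tcp_pos: [0.4549, -0.2553, 0.1047]
eef_rot: [179.9, -0.0, -104.9]
contact_force: [0.2, -0.5, -1.0]
gripper_width: 0.0519
gripper_force: 35.0
```

```bash
python3 - <<'E'
from h import *
plan(.4555,-.255,.0205,-104.7)
m=camera_model('wrist');im=capture('wrist');np.savez('w9.npz',im=im,**m);cv2.imwrite('pics/w9.png',im[:,:,::-1])
E
```

```text
t 22.95 pos [ 0.4549 -0.2553  0.1047] rot [ 179.9   -0.  -104.9] j6 -7.2 -> units [-0.004 -0.004  0.702 -0.001]
```

View pics/w9.png

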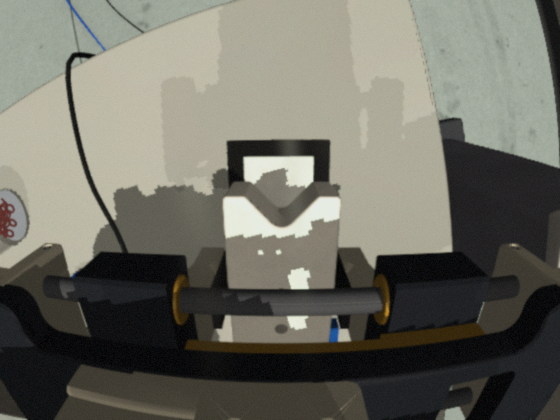

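The V-block is level in the grip; the pad's far edge is at row 142 (cols 228–329), the white rectangle's at row 157, and they are parallel to the block.

```bash
python3 - <<'E'
from h import *
f=np.load('w9.npz');m={k:f[k] for k in ('camera_matrix','rvec','tvec')}
a=np.radians(-104.8);ax=np.array([np.cos(a),np.sin(a)]);pp=np.array([ax[1],-ax[0]])
A,B=[onplane(m,p,.003,1)[:2] for p in [(228,141),(329.5,141)]];print('pad far width',np.linalg.norm(A-B),'centre est',(A+B)/2-ax*.059, 'dir', np.degrees(np.arctan2(*(A-B)[::-1])))
A,B=[onplane(m,p,.003,1)[:2] for p in [(243,157),(313,157)]];print('white far',np.linalg.norm(A-B),'centre est',(A+B)/2-ax*.046)
A,B=[onplane(m,p,.117,1)[:2] for p in [(224,197),(339,196)]];print('block',np.linalg.norm(A-B),'centre est',(A+B)/2-ax*.045)
E
```

```text
pad far width 0.07793330564450512 centre est [ 0.45553659 -0.25408757] dir -15.073160829493183
white far 0.05401634359054022 centre est [ 0.45606085 -0.2545718 ]
block 0.04975935157380757 centre est [ 0.45361567 -0.25479734]
```

Request:
drive_tool(
  increments=[
    [[-1, 0, -0.005, 0.2, 0], [-1, 0, -0.005, 0.4, 0], [-1, 0, -0.005, 0.55, 0], [-1, 0, -0.005, 0.62, 0], [-1, 0, -0.005, 0.65, 0]],
  ],
)

```text
time_s: 23.62
tcp_pos: [0.4563, -0.2542, 0.0271]
eef_rot: [180.0, -0.0, -104.8]
contact_force: [-0.2, -0.4, -1.4]
gripper_width: 0.0519
gripper_force: 35.0
```

Request:
drive_tool(
  increments=[
    [[-1, 0, 0, 0.02, 0], [-1, 0, 0, 0.035, 0], [-1, 0, 0, 0.045, 0], [-1, 0, 0, 0.045, 0]],
  ],
)

```text
time_s: 24.12
tcp_pos: [0.4563, -0.2546, 0.0221]
eef_rot: [-180.0, 0.0, -104.8]
contact_force: [-0.7, 0.6, -1.9]
gripper_width: 0.0516
gripper_force: 35.0
```

Request:
drive_tool(
  increments=[
    [[-1, 0, 0, 0.008, 0], [-1, 0, 0, 0.014, 0], [-1, 0, 0, 0.014, 0]],
  ],
)

```text
time_s: 24.5
tcp_pos: [0.4563, -0.2546, 0.0204]
eef_rot: [-180.0, -0.0, -104.8]
contact_force: [-0.9, 0.0, 1.7]
gripper_width: 0.0518
gripper_force: 35.0
```

Request:
drive_tool(
  increments=[
    [[1, 0, 0, 0, 0], [1, 0, 0, 0, 0], [1, 0, 0, 0, 0], [1, 0, 0, 0, 0]],
  ],
)

```text
time_s: 25.0
tcp_pos: [0.4563, -0.2546, 0.0202]
eef_rot: [180.0, -0.0, -104.8]
contact_force: [0.1, 0.4, 0.2]
gripper_width: 0.0848
gripper_force: 0.0
```

Request:
drive_tool(
  increments=[
    [[1, 0, 0, -0.1, 0], [1, 0, 0, -0.4, 0], [1, 0, 0, -0.8, 0], [1, 0, 0, -1, 0], [1, 0, 0, -1, 0]],
  ],
)

```text
time_s: 25.62
tcp_pos: [0.4577, -0.2549, 0.1433]
eef_rot: [-179.7, 0.0, -104.8]
contact_force: [0.5, 0.0, 0.0]
gripper_width: 0.0875
gripper_force: 0.0
```

```bash
python3 - <<'E'
from h import *
plan(.4726,-.0862,.15,-103)
m=camera_model('wrist');im=capture('wrist');np.savez('w10.npz',im=im,**m);cv2.imwrite('pics/w10.png',im[:,:,::-1])
E
```

```text
t 25.62 pos [ 0.4577 -0.2549  0.1433] rot [-179.7    0.  -104.8] j6 -7.2 -> units [-1.391  0.239 -0.056 -0.005]
```

Request:
drive_tool(
  increments=[
    [[1, -0.35, 0.057, 0, 0], [1, -0.696, 0.113, 0, 0], [1, -0.696, 0.113, 0, 0]],
  ],
)

```text
time_s: 26.05
tcp_pos: [0.4641, -0.1685, 0.1396]
eef_rot: [179.9, -0.0, -104.6]
contact_force: [0.4, -0.5, -0.6]
gripper_width: 0.0876
gripper_force: 0.0
```

Request:
drive_tool(
  increments=[
    [[1, -0.35, 0.057, 0, 0], [1, -0.696, 0.113, 0, -0.005], [1, -0.696, 0.113, 0, -0.005], [1, -0.696, 0.113, 0, -0.005]],
  ],
)

```text
time_s: 26.55
tcp_pos: [0.4723, -0.0866, 0.1398]
eef_rot: [179.9, -0.0, -103.0]
contact_force: [-0.0, 0.8, 0.1]
gripper_width: 0.0876
gripper_force: 0.0
```

```bash
python3 - <<'E'
from h import *
f=np.load('w10.npz');w10=f['im']
plan(.4726,-.0862,.014,-103)
m=camera_model('wrist');im=capture('wrist');np.savez('w11.npz',im=im,**m)
cv2.imwrite('pics/w11.png',np.hstack([im[90:300,140:400],w10[90:300,140:400]])[:,:,::-1])
_,n,cn=blob(im,'blue',(200,60,360,300));P=np.array([onplane(m,p[0],.016,1)[:2]*1000 for p in cn],np.float32);print(n,cv2.minAreaRect(P),cn[:,0].min(0),cn[:,0].max(0))
E
```

```text
t 26.55 pos [ 0.4723 -0.0866  0.1398] rot [ 179.9   -0.  -103. ] j6 -26.1 -> units [-0.004 -0.002  1.048  0.   ]
8613 ((472.6332702636719, -86.39862060546875), (119.49060821533203, 59.59961700439453), 77.23490142822266) [243 136] [314 266]
```

View pics/w11.png

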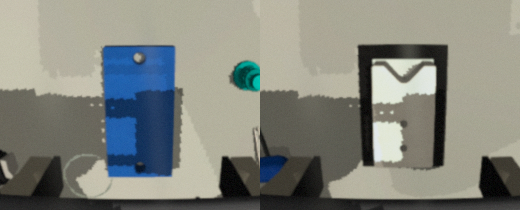

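The plate lies clear and the V-block sits framed inside its pad. Now I'll grip the plate.

Request:
drive_tool(
  increments=[
    [[1, -0.004, -0.002, 0.3, 0], [1, -0.004, -0.002, 0.6, 0], [1, -0.004, -0.002, 0.85, 0], [1, -0.004, -0.002, 0.93, 0], [1, -0.004, -0.002, 0.93, 0]],
  ],
)

```text
time_s: 27.22
tcp_pos: [0.4729, -0.0865, 0.0285]
eef_rot: [179.9, -0.0, -103.1]
contact_force: [0.3, 0.8, 0.7]
gripper_width: 0.0876
gripper_force: 0.0
```

Request:
drive_tool(
  increments=[
    [[1, 0, 0, 0.05, 0], [1, 0, 0, 0.1, 0], [1, 0, 0, 0.11, 0], [1, 0, 0, 0.11, 0]],
  ],
)

```text
time_s: 27.72
tcp_pos: [0.4731, -0.0857, 0.0156]
eef_rot: [-180.0, 0.0, -103.0]
contact_force: [-0.1, -0.1, 0.5]
gripper_width: 0.0875
gripper_force: 0.0
```

Request:
drive_tool(
  increments=[
    [[-1, 0, 0, 0, 0], [-1, 0, 0, 0, 0], [-1, 0, 0, 0, 0], [-1, 0, 0, 0, 0], [-1, 0, 0, 0, 0]],
  ],
  squeeze=35,
)

```text
time_s: 28.35
tcp_pos: [0.4732, -0.0857, 0.0155]
eef_rot: [-180.0, 0.0, -103.0]
contact_force: [-0.3, 0.9, 2.1]
gripper_width: 0.0595
gripper_force: 35.0
```

Request:
drive_tool(
  increments=[
    [[-1, 0, 0, 0, 0], [-1, 0, 0, 0, 0]],
  ],
)

```text
time_s: 28.6
tcp_pos: [0.4732, -0.0857, 0.0155]
eef_rot: [-180.0, 0.0, -103.0]
contact_force: [0.1, 0.4, 1.7]
gripper_width: 0.0594
gripper_force: 35.0
```

Request:
drive_tool(
  increments=[
    [[-1, 0, 0, -0.04, 0], [-1, 0, 0, -0.15, 0], [-1, 0, 0, -0.4, 0], [-1, 0, 0, -0.6, 0], [-1, 0, 0, -0.6, 0]],
  ],
)

```text
time_s: 29.22
tcp_pos: [0.4744, -0.0855, 0.0898]
eef_rot: [-179.8, 0.1, -103.0]
contact_force: [0.4, -0.2, -2.0]
gripper_width: 0.0595
gripper_force: 35.0
```

```bash
python3 - <<'E'
from h import *
f=np.load('w5.npz');im=f['im'];m={k:f[k] for k in ('camera_matrix','rvec','tvec')}
def go(im,m,roi,fish,nm):
    h,s,v=[a.astype(int) for a in cv2.split(cv2.cvtColor(im,cv2.COLOR_RGB2HSV))]
    M=np.zeros(h.shape,np.uint8);x0,y0,x1,y1=roi;M[y0:y1,x0:x1]=((abs(h-108)<14)&(s>110)&(v>25))[y0:y1,x0:x1]
    M=cv2.morphologyEx(M,cv2.MORPH_CLOSE,np.ones((3,3)))
    cn=max(cv2.findContours(M,0,2)[0],key=cv2.contourArea)
    P=np.array([onplane(m,p[0],.003,fish)[:2]*1000 for p in cn],np.float32);print(nm,cv2.minAreaRect(P))
go(im,m,(375,60,505,240),True,'w5')
go(cv2.imread('pics/top0.png')[:,:,::-1].copy(),camera_model('top'),(200,210,280,272),False,'top')
go(cv2.imread('pics/scene0.png')[:,:,::-1].copy(),camera_model('scene'),(230,238,308,284),False,'scene')
plan(.457,.0965,.1,-75)
s=r.get_state();print(s['gripper_width'],s['contact_force'])
E
```

```text
w5 ((456.9368591308594, 98.07809448242188), (64.32426452636719, 123.96562957763672), 15.183923721313477)
top ((457.8646545410156, 97.63829040527344), (60.98759841918945, 120.85768127441406), 15.047857284545898)
scene ((458.22412109375, 97.27669525146484), (65.29595184326172, 126.67868041992188), 15.705114364624023)
t 29.23 pos [ 0.4744 -0.0855  0.0898] rot [-1.798e+02  1.000e-01 -1.030e+02] j6 -26.2 -> units [-1.445  0.482 -0.085 -0.078]
0.05952123819083431 [ 0.42085278 -0.16563259 -1.99737571]
```

Request:
drive_tool(
  increments=[
    [[-1, -0.2, 0.07, -0.05, 0], [-1, -0.5, 0.16, -0.05, 0], [-1, -0.73, 0.24, -0.05, 0]],
  ],
)

```text
time_s: 29.6
tcp_pos: [0.4641, 0.007, 0.0931]
eef_rot: [180.0, -0.0, -103.0]
contact_force: [0.6, 1.5, -0.8]
gripper_width: 0.0594
gripper_force: 35.0
```

Request:
drive_tool(
  increments=[
    [[-1, -0.25, 0.08, 0, -0.02], [-1, -0.5, 0.16, 0, -0.04], [-1, -0.73, 0.24, 0, -0.06], [-1, -0.73, 0.24, 0, -0.078], [-1, -0.73, 0.24, 0, -0.078]],
  ],
)

```text
time_s: 30.22
tcp_pos: [0.4558, 0.098, 0.0929]
eef_rot: [179.9, -0.0, -74.9]
contact_force: [0.0, 0.0, -2.2]
gripper_width: 0.0599
gripper_force: 35.0
```

```bash
python3 - <<'E'
from h import *
m=camera_model('wrist');im=capture('wrist');np.savez('w12.npz',im=im,**m)
plan(.4575,.0977,.0185,-74.9)
cv2.imwrite('pics/w12.png',im[:,:,::-1])
E
```

```text
t 30.27 pos [0.4559 0.0977 0.093 ] rot [179.9  -0.  -75.1] j6 -21.4 -> units [ 0.003 -0.013  0.621 -0.   ]
```

Request:
drive_tool(
  increments=[
    [[-1, 0, 0, 0, 0]],
  ],
)

```text
time_s: 30.4
tcp_pos: [0.4562, 0.0975, 0.0932]
eef_rot: [180.0, -0.0, -75.1]
contact_force: [-0.5, -0.1, -2.0]
gripper_width: 0.0599
gripper_force: 35.0
```

```bash
python3 - <<'E'
from h import *
plan(.4575,.0977,.0185,-74.9)
E
```

```text
t 30.4 pos [0.4562 0.0975 0.0932] rot [180.   -0.  -75.1] j6 -21.4 -> units [ 0.001 -0.011  0.623 -0.001]
```

Request:
drive_tool(
  increments=[
    [[-1, 0, -0.011, 0.15, 0], [-1, 0, -0.011, 0.35, 0], [-1, 0, -0.011, 0.48, 0], [-1, 0, -0.011, 0.55, 0], [-1, 0, -0.011, 0.57, 0]],
  ],
)

```text
time_s: 31.02
tcp_pos: [0.4576, 0.098, 0.0248]
eef_rot: [180.0, -0.0, -75.0]
contact_force: [0.4, 0.2, -1.7]
gripper_width: 0.0595
gripper_force: 35.0
```

Request:
drive_tool(
  increments=[
    [[-1, 0, 0, 0.015, 0], [-1, 0, 0, 0.03, 0], [-1, 0, 0, 0.042, 0], [-1, 0, 0, 0.042, 0]],
  ],
)

```text
time_s: 31.52
tcp_pos: [0.4577, 0.0983, 0.0201]
eef_rot: [-180.0, 0.0, -74.9]
contact_force: [0.5, 0.9, -2.1]
gripper_width: 0.0594
gripper_force: 35.0
```

Request:
drive_tool(
  increments=[
    [[-1, 0, 0, 0.007, 0], [-1, 0, 0, 0.013, 0], [-1, 0, 0, 0.013, 0]],
  ],
)

```text
time_s: 31.9
tcp_pos: [0.4577, 0.0983, 0.0185]
eef_rot: [-180.0, 0.0, -74.9]
contact_force: [-0.8, 0.7, -0.6]
gripper_width: 0.0595
gripper_force: 35.0
```

Request:
drive_tool(
  increments=[
    [[1, 0, 0, 0, 0], [1, 0, 0, 0, 0], [1, 0, 0, 0, 0], [1, 0, 0, 0, 0]],
  ],
)

```text
time_s: 32.4
tcp_pos: [0.4577, 0.0983, 0.0185]
eef_rot: [-180.0, -0.0, -74.9]
contact_force: [-1.3, 0.3, -0.4]
gripper_width: 0.0872
gripper_force: 0.0
```

Request:
drive_tool(
  increments=[
    [[1, 0, 0, -0.1, 0], [1, 0, 0, -0.4, 0], [1, 0, 0, -0.8, 0], [1, 0, 0, -1, 0], [1, 0, 0, -1, 0]],
  ],
)

```text
time_s: 33.02
tcp_pos: [0.4588, 0.099, 0.1413]
eef_rot: [-179.7, 0.1, -74.9]
contact_force: [-0.8, -0.0, 0.7]
gripper_width: 0.0875
gripper_force: 0.0
```

Request:
drive_tool(
  increments=[
    [[1, 0, 0, -0.3, 0], [1, 0, 0, -0.7, 0], [1, 0, 0, -0.7, 0], [1, 0, 0, -0.7, 0], [1, 0, 0, -0.7, 0]],
  ],
)

```text
time_s: 33.65
tcp_pos: [0.4569, 0.0978, 0.2211]
eef_rot: [179.9, -0.0, -74.9]
contact_force: [0.2, 0.0, 0.1]
gripper_width: 0.0875
gripper_force: 0.0
```

```bash
python3 - <<'E'
from h import *
m=camera_model('wrist');im=capture('wrist');s=capture('scene')
_,n,cn=blob(im,'blue',(180,60,380,245));P=np.array([onplane(m,p[0],.019,1)[:2]*1000 for p in cn],np.float32);print(n,cv2.minAreaRect(P))
cv2.imwrite('pics/end.png',np.hstack([im[60:300,120:440],cv2.resize(s[160:320,150:420],None,fx=1.5,fy=1.5)])[:,:,::-1])
print(r.get_state()['tcp_pos'],r.get_state()['qd'].round(2))
E
```

```text
5944 ((456.8446960449219, 97.24127197265625), (62.170555114746094, 123.50012969970703), 15.313190460205078)
[0.45716099 0.09795506 0.22139012] [ 0.07 -0.09  0.36  0.05 -0.16  0.  ]
```

View pics/end.png

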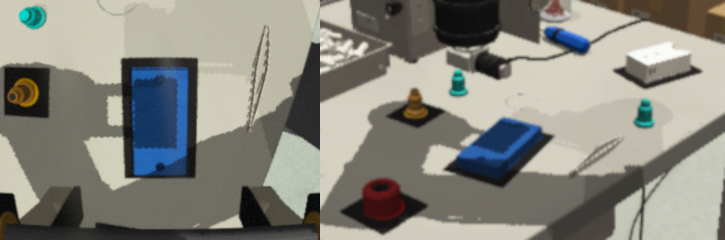

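All four parts stand centred on their pads: plate at crop (160,120), nozzle at (22,92), chuck and V-block in the scene view. The gripper is clear, so I'm handing in.

```bash
python3 -c "
from plant import job
print(job.close_job())"
```

```text
the job is handed in; nothing more can be done
None
```

I took the stack apart in order and set all four parts, upright and released, in the middle of their own pads, then handed the job in at about 34 s; no verdict was returned.

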